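Tip the blue slide box onto its back and push it home

ROBOT

A 6-joint arm with a two-finger parallel gripper is mounted at the origin on the work surface. World frame = base frame: x ahead of the robot, y to its left, z up, the work surface at z = 0. Lengths are in m, angles in degrees, forces in N, time in s.
With the tool pointing down it reaches from about 0.325 to 1 m from the base axis. Payload 5.1 kg.
Tool frame: the origin (TCP) lies at the very end of the fingers, on their centre line; the grasp point (between the pads) lies 19 mm behind it (env.grip_point_offset is the distance from the TCP to the grasp point, in m); z points along the fingers, y is the line along which they close (so a half turn about z gives the same grasp; the last joint's range is limited). The gripper opens to 85 mm and grips with 20 to 120 N. Pads are 22 mm wide; open, the fingers measure 114 mm over their backs; the gripper's body (76 mm by 85 mm) begins 54 mm behind the grasp point. The pads swing forward as they close: fully open they stand 13 mm farther back than shut.
Start: joints at [59.611, 7.093, 94.555, -0, 78.352, -4.733], TCP at [0.281, 0.586, 0.231] pointing down, gripper open.
Joint ranges: [-149.61, 149.61], [-58.7, 133.49], [1.44, 155.28], [-77.14, 257.14], [18.33, 153.61], [-166.67, 166.67]. Speed limits (degrees/s): [147.25, 147.25, 180, 180, 180, 180].

INTERFACE

Orientations are given as a 3x3 rotation matrix whose columns are the frame's x, y, z axes.
In Python, from cell import telemetry, viewer, sign_off, env gives the robot as it stands. The module is installed in compiled form; this text tells all that it offers.
- The arm moves only by the shell command python3 -m handwheel 'ROWS' [FORCE]. ROWS is JSON, a list that holds one entry, the list of rows, each a list of 7 numbers: the shift along the tool's x, y, z in m, then the turn, a rotation vector about the tool's x, y, z in rad, then the gripper command: -1 is fully open, 1 is shut, values between are in proportion. In form: [[[tx, ty, tz, rx, ry, rz, grip], ...]]. A call has 1 to 12 rows; each row shifts and turns the commanded pose from where the row before left it, along the tool's axes as they then stand; what a row does not reach is not made up. A row lasts 1/8 s, in which the tool goes at most 62.5 mm and 10.7 degrees, less where a joint would pass 70% of its speed; a pose out of reach is approached as far as the arm can. A call with a gripper value outside its range is refused whole. The fingers move at their own pace and stop on an object; FORCE is the grip in N (left out, the last holds). Time passes only in rows, so rows that do not move let the fingers close. It gives the time, the measured TCP pose, the force, the opening and the grip force at its end, in the units of the state.
- telemetry.get_state(): the state, without advancing time (a new reading comes with each control period).
- viewer.read_camera(name): name is "scene" or "top" or "wrist"; returns a dict with "pixels" (384x512x3 uint8, red, green, blue), "vfov" (degrees; the focal length in pixels is half the picture's height over the tangent of half this angle, whatever the lens; pixels are square), "cx", "cy" (the principal point, pixels), "view" (4x4, takes a point from world to camera coordinates). Camera axes: x right, y up, looking along -z (the intrinsics and any distortion apply to the point x, -y, -z); pixel columns grow to the right and rows downward; lengths in m; the calibration is good to about 2 mm. A picture is of the moment at which its call begins. There is no depth.
- sign_off(): hands the job in; it is judged then, once.
The state is a dict: "time_s": time; "joint_positions": joint angles; "dq": joint speeds; "joint_efforts": joint torques, N m; "tool_pos": TCP position; "ee_rot": TCP orientation; "contact_force": force on the tool from outside, world axes, zero at the start; "ft_torque": the same for the moment, N m; "gripper_width": finger opening in m; "grip_force": force on a finger pad.
Only numpy, scipy, OpenCV 4.12 (cv2) and the standard library are available. Lean on these libraries where they do the work, as an engineer would, in place of code of your own. Each camera call takes 0.05 s, during which the arm holds its last target. There are 200 camera calls.

TASK

The blue microscope-slide box stands on its long edge at the open end of its cradle. Push it over with the fingers so that it falls on its back in the cradle, label side up, then push it along the cradle until it is fully home, flush against the end stop. Do not lift or carry it, and leave the orange box standing and everything else on the bench as it is.

Things in the scene. Friction and masses are not known exactly. Their poses are not given: they have to be found in the camera images.
- blue_box: Blue slide box, loose, 0.17-0.34 kg, a plain block 35 (x) x 140 (y) x 85 mm (z), standing on its long edge on the cradle's floor. Origin: centre of its underside; z up while it stands. The lid with the white label is its -x face, towards the cradle's open end. Pushed near the top of that face it tips about its lower +x edge and past 0.39 rad falls by itself on its back (+x face), 35 mm high.
- blue_box_centre (a point): Centre of the blue box, 42.5 mm above its underside along its z.
- blue_box_top (a point): Middle of the blue box's top face (z = 85 mm of the box, black latch). When the box lies on its back this is the leading face, which must meet the end stop.
- blue_cradle: Grey cradle of the blue box, fixed, 200 (x) x 164 mm (y). Origin: centre of its underside; x points from the open end (-100 mm) to the end stop. Floor 4 mm thick. Side rails: inner faces y = +-76 mm, 14 mm tall. End stop: inner face x = +92 mm, 34 mm tall. The box starts centred at x = -65 mm (+-7), y along y (+-0.03 rad); once tipped it has about 55 mm left to slide.
- orange_box: Orange slide box, the same shape and size as the blue one, standing in the same way at the open end of its own cradle. Loose; must stay as it is.
- orange_cradle: The orange box's cradle, the same as the blue one; left and right places are swapped at random. Fixed.
- calculator: Black desk calculator, loose, 170 x 115 x 22 mm, flat on the bench; origin at the centre of its underside. Bystander.
- mouse: Grey computer mouse, loose, 105 x 60 x 34 mm; origin at the centre of its underside. Bystander.
- reagent_bottle: Small clear glass bottle, loose, 54 mm diameter, 100 mm tall; origin at the centre of its underside. Bystander.
- petri_dish: Clear covered petri dish, loose, 94 mm diameter, 17 mm tall; origin at the centre of its underside. Bystander.
- pen_cup: Steel pen cup, loose, 80 mm diameter, 100 mm tall, pens up to 155 mm; origin at the centre of its underside. Bystander.
There are look-alikes about, which are no part of the job. Of the things shaped like the blue_box, the blue one is meant. Of the things like the orange_box, leave any that is turquoise; of the rest the larger one is meant.

How it is judged (in metres and radians):
On the way, in this order (a step that is already met when the one before it is completed fails the run):
1. the blue box lies flat on its back in its cradle, label up (angle between blue_box's own x axis and vertical above 3.02 rad and height (world z) of blue_box_centre below 0.026 m and y of blue_box_centre in the frame of blue_cradle between -0.012 and 0.012 m), for 0.2 s.
2. the lying blue box has been pushed home against the end stop (all of step 1 and x of blue_box_top in the frame of blue_cradle above 0.0865 m and angle between the y axis of blue_box and the y axis of blue_cradle, either way round below 0.1 rad), for 0.2 s.
At the end, for the whole second after the job is handed in: The blue box lies flat and still on its back in its cradle, label up (0.12 rad), square (0.1 rad) and within 12 mm of the cradle's middle line, its leading face within 5.5 mm of the end stop; the orange box stands within 12 mm of its start, other things within 20 mm (all of step 2 and height (world z) of blue_box_centre above 0.017 m and x of blue_box_top in the frame of blue_cradle below 0.096 m and linear speed of blue_box below 0.01 m/s and angle between orange_box's own z axis and vertical below 0.1 rad and distance of orange_box from where it was at the start of the episode below 0.012 m and distance of each of calculator, mouse, reagent_bottle, petri_dish, pen_cup from where it was at the start of the episode below 0.02 m); the robot touches nothing.
It fails at once if the blue box is lifted or carried (its centre rises higher than tipping needs: over 60 mm above the bench, or over 40 mm while lying flat either way up) (height (world z) of blue_box_centre above 0.06 m or ((angle between blue_box's own x axis and vertical above 2.84 rad or angle between blue_box's own x axis and vertical below 0.3 rad) and height (world z) of blue_box_centre above 0.04 m)).
It fails at once if the blue box is dropped or pushed out of its cradle (x of blue_box_centre in the frame of blue_cradle below -0.11 m or y of blue_box_centre in the frame of blue_cradle above 0.03 m or y of blue_box_centre in the frame of blue_cradle below -0.03 m).
It fails at once if the orange box is moved more than 12 mm or tipped (distance of orange_box from where it was at the start of the episode above 0.012 m or angle between orange_box's own z axis and vertical above 0.15 rad).
It fails at once if another thing on the bench is moved more than 20 mm (distance of any of calculator, mouse, reagent_bottle, petri_dish, pen_cup from where it was at the start of the episode above 0.02 m).
It also fails if it takes over 42 s, if anything falls off the work surface, if the arm or the gripper's body presses on something with over 40 N, if the wrist force passes 120 N, or if a joint passes its speed limit or range.

## Working session

There is one attempt and no reset: what is moved stays moved. The work goes in short steps, Python scripts to look and compute and a shell command to move; the robot and the scene stay as the last step left them, time stands still between calls to the robot, and variables do not carry over. Pictures are saved under pics/ and viewed, at most 10 in all, crops included, and the job is handed in when it is done.

```bash
mkdir -p pics; python3 - <<'E'
from cell import telemetry, viewer
import cv2,numpy as np
s=telemetry.get_state();print(s)
for n in("top","scene"):
    c=viewer.read_camera(n);print(n,c["vfov"],c["cx"],c["cy"],c["view"],[k for k in c])
    cv2.imwrite(f"pics/{n}0.png",cv2.cvtColor(c["pixels"],cv2.COLOR_RGB2BGR))
E
```

```text
{'time_s': 0.0, 'joint_positions': array([ 5.96096344e+01,  7.13428489e+00,  9.46366455e+01, -6.83429687e-04,
        7.83517722e+01, -4.73295802e+00]), 'dq': array([-0.01154712,  0.02162547, -0.02879819, -0.01231086, -0.02613083,
       -0.10397427]), 'joint_efforts': array([-2.15230637e-05, -4.23643792e+01, -3.65438247e+01, -1.67443018e-04,
        7.43451499e-03,  6.71811705e-06]), 'tool_pos': array([0.28115513, 0.58534779, 0.23001766]), 'ee_rot': array([[-9.01400105e-01,  4.32985796e-01, -1.07331530e-03],
       [ 4.32987094e-01,  9.01398215e-01, -1.85321956e-03],
       [ 1.65066746e-04, -2.13522398e-03, -9.99997707e-01]]), 'contact_force': array([-0.75682654, -0.47224178, -0.55362872]), 'ft_torque': array([ 0.02194694,  0.04078577, -0.00536906]), 'grip_force': 0.0, 'gripper_width': 0.08523232748482144}
top 53.27184363941576 253.10757453152758 181.17044746036785 [[-0.01573766 -0.99983913  0.00860465 -0.08444126]
 [ 0.99509086 -0.01482082  0.09784953 -0.49287778]
 [-0.09770626  0.01010234  0.99516402 -1.19567272]
 [ 0.          0.          0.          1.        ]] ['pixels', 'vfov', 'cx', 'cy', 'view']
scene 49.759572183372974 258.76690290137947 186.50804173834393 [[ 0.12925     0.99150541 -0.01454167  0.02459004]
 [-0.84423191  0.11772066  0.52289036  0.38277058]
 [ 0.52016048 -0.05530703  0.8522759  -1.98251458]
 [ 0.          0.          0.          1.        ]] ['pixels', 'vfov', 'cx', 'cy', 'view']
```

View pics/top0.png

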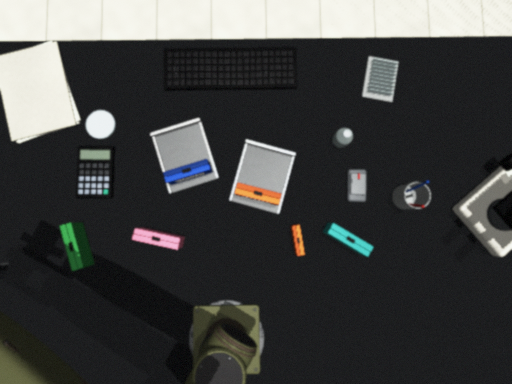

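View pics/scene0.png

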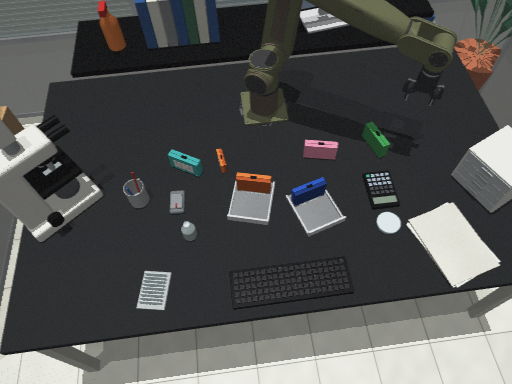

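The top view shows the blue box at (188,172) in its cradle (185,155), with the open end towards the robot. The orange box at (258,195) stands in its own cradle. Possible mistakes for the blue box are the pink (158,239), turquoise (350,240), green (75,246) and orange (258,195) boxes, plus the small orange one (298,240), which is a decoy of the orange box. Only (188,172) is blue, and the larger orange box in the cradle is the one to leave standing.

```bash
cat > h.py <<'E'
import numpy as np,cv2
from cell import telemetry,viewer
def cast(c,px,z):
    "pixel -> world point on the plane at height z"
    f=192/np.tan(np.radians(c["vfov"]/2)); V=np.array(c["view"]);R=V[:3,:3];o=-R.T@V[:3,3]
    px=np.atleast_2d(px).astype(float)
    d=np.c_[(px[:,0]-c["cx"])/f,-(px[:,1]-c["cy"])/f,-np.ones(len(px))]@R
    return o+d*((z-o[2])/d[:,2])[:,None]
def mask(c,lo,hi): return cv2.inRange(cv2.cvtColor(c["pixels"],cv2.COLOR_RGB2HSV),lo,hi)
def biggest(m):
    k=max(cv2.findContours(m,cv2.RETR_EXTERNAL,cv2.CHAIN_APPROX_NONE)[0],key=cv2.contourArea)
    return k
def save(c,n,box=None,s=1):
    p=c["pixels"] if box is None else c["pixels"][box[1]:box[3],box[0]:box[2]]
    cv2.imwrite(f"pics/{n}.png",cv2.cvtColor(cv2.resize(p,None,fx=s,fy=s,interpolation=cv2.INTER_CUBIC),cv2.COLOR_RGB2BGR))
E
python3 - <<'E'
from h import *
c=viewer.read_camera("top")
save(c,"crop1",(135,100,305,225),4)
b=biggest(mask(c,(105,120,50),(130,255,255)))
r=cv2.minAreaRect(b);print("blue",r,cast(c,cv2.boxPoints(r),.089).round(3).tolist())
m=mask(c,(0,0,60),(179,90,255)); 
x=np.zeros_like(m); x[110:200,140:225]=255
k=cv2.convexHull(biggest(m&x)); r=cv2.minAreaRect(k); print("cradle",r,cast(c,cv2.boxPoints(r),.014).round(3).tolist())
E
```

```text
blue ((186.50460815429688, 171.8486328125), (13.601134300231934, 48.3702278137207), 73.3007583618164) [[0.516, 0.185, 0.089], [0.557, 0.045, 0.089], [0.517, 0.034, 0.089], [0.477, 0.173, 0.089]]
cradle ((183.87271118164062, 154.90621948242188), (65.63341522216797, 54.45039367675781), 72.4075698852539) [[0.659, 0.247, 0.014], [0.711, 0.078, 0.014], [0.505, 0.015, 0.014], [0.454, 0.181, 0.014]]
```

View pics/crop1.png

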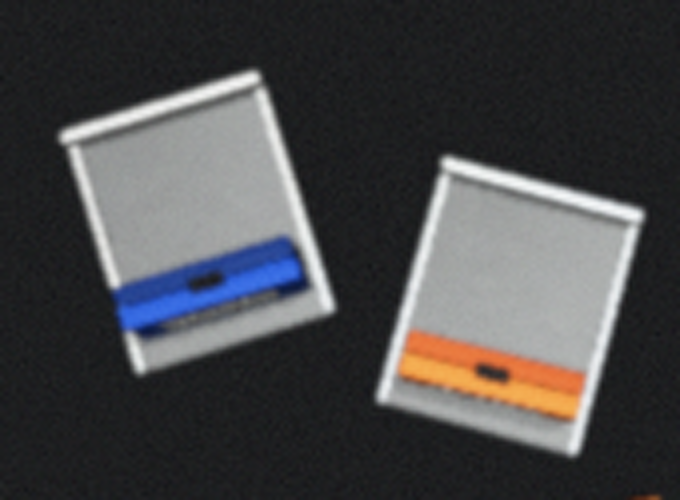

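The crop confirms the choice: the blue box is at about (0.517, 0.109) with its label facing the open end, and the cradle's yaw is about 17°. I'll move behind it, high up, and turn the fingers across the cradle.

```bash
python3 -m handwheel '[[[-0.0375,-0.0367,0.003,0,0,0,-1],[-0.0375,-0.0367,0.003,0,0,0,-1],[-0.0375,-0.0367,0.003,0,0,0,-1],[-0.0375,-0.0367,0.003,0,0,0,-1],[-0.0375,-0.0367,0.003,0,0,0,-1],[-0.0375,-0.0367,0.003,0,0,0,-1],[-0.0375,-0.0367,0.003,0,0,0,-1],[-0.0375,-0.0367,0.003,0,0,0,-1],[-0.0375,-0.0367,0.003,0,0,0,-1],[-0.0375,-0.0367,0.003,0,0,0,-1]]]' && python3 -m handwheel '[[[0,0,0,0,0,-0.149,-1],[0,0,0,0,0,-0.149,-1],[0,0,0,0,0,-0.149,-1],[0,0,0,0,0,-0.149,-1],[0,0,0,0,0,-0.149,-1],[0,0,0,0,0,0,-1]]]'
python3 - <<'E'
from h import *
c=viewer.read_camera("wrist");save(c,"wrist1");print(c["vfov"],c["cx"],c["cy"])
b=biggest(mask(c,(105,120,40),(130,255,255)))
r=cv2.minAreaRect(b);print(r,cast(c,cv2.boxPoints(r),.089).round(3).tolist())
E
```

```text
time_s: 1.4
tool_pos: [0.4607, 0.0911, 0.2011]
ee_rot: [[-0.901, 0.433, 0.0], [0.433, 0.901, 0.0], [-0.0, 0.0, -1.0]]
contact_force: [2.0, 0.4, -0.0]
gripper_width: 0.0852
grip_force: 0.0
time_s: 2.15
tool_pos: [0.4604, 0.0927, 0.201]
ee_rot: [[-0.957, -0.291, -0.001], [-0.291, 0.957, -0.0], [0.001, 0.0, -1.0]]
contact_force: [-0.1, 0.0, 0.1]
gripper_width: 0.0853
grip_force: 0.0
63.95363691933904 258.20419425294085 183.97981049173453
((258.53338623046875, 230.75729370117188), (153.08775329589844, 63.50546646118164), 0.4034847319126129) [[0.557, 0.049, 0.089], [0.495, 0.036, 0.089], [0.457, 0.164, 0.089], [0.516, 0.186, 0.089]]
```

View pics/wrist1.png

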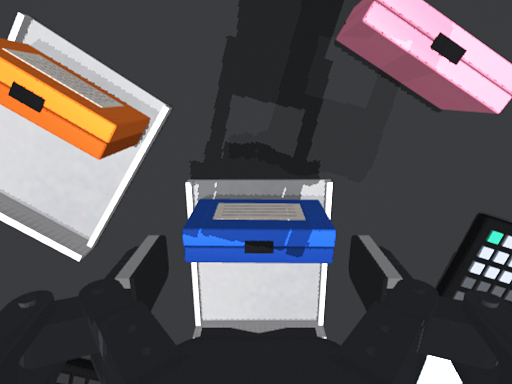

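The wrist picture shows the box square in its cradle: top face corners about (184,230), (335,230), (335,262), (185,262), latch at (259,246), rails at columns 188-331.

```bash
python3 - <<'E'
from h import *
c=viewer.read_camera("wrist")
s=telemetry.get_state();R=s["ee_rot"];t=s["tool_pos"]
f=lambda p,z:((cast(c,p,z)-t)@R*1000).round(1).tolist()
print("top",f([(184,230),(335,230),(335,262),(185,262)],.089))
print("rail",f([(188,182),(331,182),(196,325),(326,325)],.014))
print("stop top",f([(194,327),(328,327)],.034))
E
```

```text
top [[-47.0, -65.3, 112.1], [-46.9, 70.7, 112.1], [-79.3, 73.0, 112.1], [-79.4, -66.5, 112.1]]
rail [[-23.4, -76.7, 187.1], [-23.3, 82.5, 187.1], [-215.0, -78.5, 187.1], [-214.8, 88.9, 187.1]]
stop top [[-200.5, -76.3, 167.1], [-200.4, 86.2, 167.1]]
```

Box and cradle sit 3 mm to the tool's +y, and the face to push is 47 mm ahead. Next I'll descend, then push slowly near the top.

```bash
python3 -m handwheel '[[[0,0.003,0.045,0,0,0,-1],[0,0,0.045,0,0,0,-1],[0,0,0.046,0,0,0,-1],[0,0,0,0,0,0,-1]]]' && python3 -m handwheel '[[[-0.015,0,0,0,0,0,-1],[-0.01,0,0,0,0,0,-1],[-0.006,0,0,0,0,0,-1],[-0.006,0,0,0,0,0,-1],[-0.006,0,0,0,0,0,-1],[-0.006,0,0,0,0,0,-1]]]'
python3 - <<'E'
from h import *
c=viewer.read_camera("scene");save(c,"sc2",(250,140,370,240),5)
E
```

```text
time_s: 2.75
tool_pos: [0.4561, 0.0953, 0.0615]
ee_rot: [[-0.957, -0.292, -0.009], [-0.292, 0.957, -0.001], [0.009, 0.002, -1.0]]
contact_force: [0.4, -0.5, 0.0]
gripper_width: 0.0855
grip_force: 0.0
time_s: 3.5
tool_pos: [0.5068, 0.11, 0.0653]
ee_rot: [[-0.956, -0.293, -0.0], [-0.293, 0.956, -0.0], [0.0, 0.0, -1.0]]
contact_force: [-0.4, -1.2, 0.6]
gripper_width: 0.0855
grip_force: 0.2
```

View pics/sc2.png

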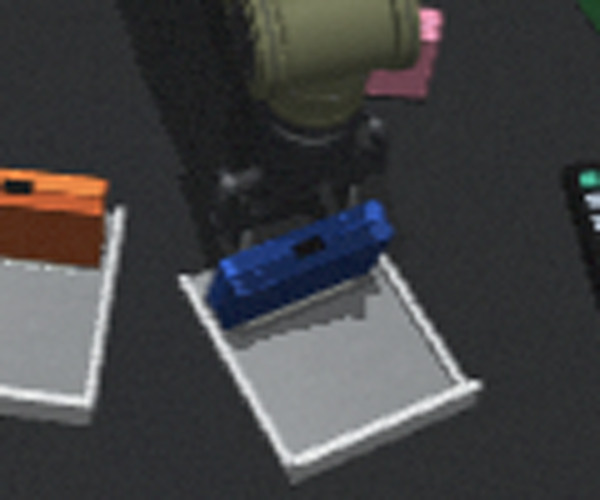

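The box is tipping cleanly about its far lower edge (scene crop, latch at (308,245)). I'll carry on slowly.

```bash
python3 -m handwheel '[[[-0.005,0,0,0,0,0,-1],[-0.005,0,0,0,0,0,-1],[-0.005,0,0,0,0,0,-1],[-0.005,0,0,0,0,0,-1],[-0.004,0,0,0,0,0,-1],[0,0,0,0,0,0,-1],[0,0,0,0,0,0,-1],[0,0,0,0,0,0,-1]]]'
python3 - <<'E'
from h import *
c=viewer.read_camera("scene");save(c,"sc3",(250,140,370,240),5)
E
```

```text
time_s: 4.55
tool_pos: [0.5293, 0.1169, 0.0653]
ee_rot: [[-0.956, -0.293, -0.0], [-0.293, 0.956, -0.0], [0.0, 0.0, -1.0]]
contact_force: [0.6, 0.2, -0.8]
gripper_width: 0.0858
grip_force: 0.0
```

View pics/sc3.png

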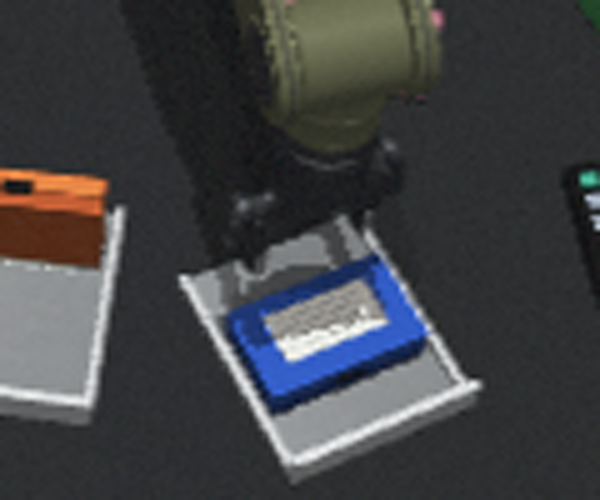

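It now lies flat with the label up (pixel (325,320) in the crop). I'll back off, go down, then push along the cradle.

```bash
python3 -m handwheel '[[[0.02,0,0,0,0,0,-1],[0.022,0,0,0,0,0,-1],[0,0,0,0,0,0,-1],[0,0,0.028,0,0,0,-1],[0,0,0.027,0,0,0,-1],[0,0,0,0,0,0,-1]]]' && python3 -m handwheel '[[[-0.015,0,0,0,0,0,-1],[-0.01,0,0,0,0,0,-1],[-0.007,0,0,0,0,0,-1],[-0.007,0,0,0,0,0,-1],[-0.007,0,0,0,0,0,-1],[-0.007,0,0,0,0,0,-1],[-0.007,0,0,0,0,0,-1],[-0.007,0,0,0,0,0,-1],[-0.007,0,0,0,0,0,-1],[0,0,0,0,0,0,-1]]]'
python3 - <<'E'
from h import *
c=viewer.read_camera("wrist");save(c,"wrist4")
E
```

```text
time_s: 5.35
tool_pos: [0.488, 0.1046, 0.0084]
ee_rot: [[-0.956, -0.293, -0.004], [-0.293, 0.956, -0.0], [0.004, 0.001, -1.0]]
contact_force: [-0.6, -0.1, -0.7]
gripper_width: 0.0849
grip_force: 0.0
time_s: 6.6
tool_pos: [0.5613, 0.1266, 0.0105]
ee_rot: [[-0.956, -0.293, 0.002], [-0.293, 0.956, 0.0], [-0.002, -0.0, -1.0]]
contact_force: [0.4, -0.1, 0.4]
gripper_width: 0.0856
grip_force: 0.0
```

View pics/wrist4.png

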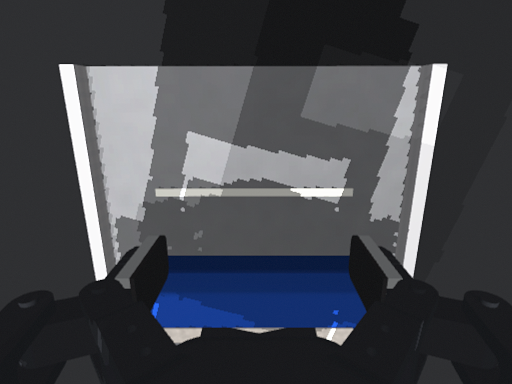

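The fingers sit squarely against the box's rear face (row 256), and it is centred between the rails (columns 100-410). About 13 mm should remain, so I'll go on in small steps and watch the force.

```bash
python3 -m handwheel '[[[-0.003,0,0,0,0,0,-1],[-0.003,0,0,0,0,0,-1],[-0.003,0,0,0,0,0,-1],[0,0,0,0,0,0,-1]]]'; for i in 1 ; do python3 -m handwheel '[[[-0.002,0,0,0,0,0,-1],[0,0,0,0,0,0,-1]]]'; done
```

```text
time_s: 7.15
tool_pos: [0.5692, 0.1291, 0.0103]
ee_rot: [[-0.956, -0.293, 0.001], [-0.293, 0.956, 0.0], [-0.001, -0.0, -1.0]]
contact_force: [0.0, 0.3, -0.9]
gripper_width: 0.0856
grip_force: 0.2
time_s: 7.4
tool_pos: [0.5709, 0.1296, 0.0103]
ee_rot: [[-0.956, -0.293, 0.001], [-0.293, 0.956, 0.0], [-0.001, -0.0, -1.0]]
contact_force: [0.4, -0.5, -0.5]
gripper_width: 0.0856
grip_force: 0.5
```

```bash
python3 -m handwheel '[[[-0.002,0,0,0,0,0,-1],[0,0,0,0,0,0,-1]]]' | grep -E "pos|force"; python3 -m handwheel '[[[-0.002,0,0,0,0,0,-1],[0,0,0,0,0,0,-1]]]'| grep -E "pos|force"
python3 - <<'E'
from h import *
c=viewer.read_camera("scene");save(c,"sc5",(280,160,370,235),6)
E
```

```text
tool_pos: [0.5728, 0.1302, 0.0103]
contact_force: [-0.9, -0.4, -1.0]
grip_force: 0.4
tool_pos: [0.573, 0.1303, 0.0103]
contact_force: [-8.8, -2.6, 6.5]
grip_force: 4.2
```

View pics/sc5.png

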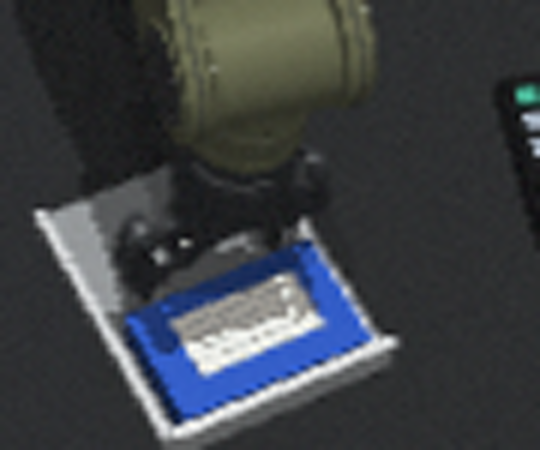

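The force rose to 9 N and the leading face meets the stop (bottom edge (170,430)-(390,345)), so the box is home. I'll hold briefly, back off, lift clear and check.

```bash
python3 -m handwheel '[[[0,0,0,0,0,0,-1],[0,0,0,0,0,0,-1],[0.003,0,0,0,0,0,-1],[0.015,0,0,0,0,0,-1],[0.025,0,0,0,0,0,-1],[0,0,-0.05,0,0,0,-1],[0,0,-0.05,0,0,0,-1],[0,0,-0.05,0,0,0,-1],[0,0,0,0,0,0,-1],[0,0,0,0,0,0,-1]]]' 
python3 - <<'E'
from h import *
c=viewer.read_camera("wrist");save(c,"wrist6")
E
```

```text
time_s: 9.2
tool_pos: [0.5326, 0.118, 0.1598]
ee_rot: [[-0.956, -0.293, -0.0], [-0.293, 0.956, 0.0], [0.0, 0.0, -1.0]]
contact_force: [-0.0, -0.6, 0.0]
gripper_width: 0.0854
grip_force: 0.0
```

View pics/wrist6.png

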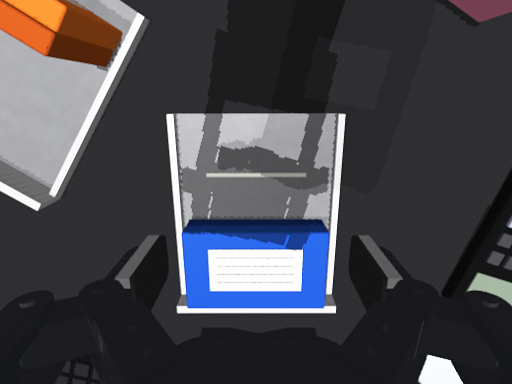

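The box lies square and centred with its label up and its front edge flush against the stop (row 307). The orange box still stands.

```bash
python3 -c "from cell import sign_off; print(sign_off())"
```

```text
the job is handed in; nothing more can be done
None
```

The blue box was tipped onto its back, label up, and pushed flush against the end stop; the orange box still stands, the robot touched nothing else that I could see, and the job is handed in (no verdict was returned).

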